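Slide carrier under the spring clip

TASK

Load the blood-smear slide for viewing: with one fingertip press down the spring clip's long paddle so that its jaw lifts, and while holding it down push the slide carrier by its upright tab with the other fingertip, under the jaw, until its nose is fully home against the end stop. Then let the clip close onto the carrier and move clear. Only push the carrier along its channel, never pick it up or tip it, and leave the tube rack, tube stand, glove box and marker where they are.

Things in the scene. Friction and masses are not known exactly. Their poses are not given: they have to be found in the camera images.
- stage: Fixed aluminium stage: plate 12 mm thick, x from -141 to +64, y from -28 to +92 mm. Origin: on the table, on the centre line of a straight channel along its x; +x is the pushing direction. Channel floor 12 mm above the table, guide rails 5 mm high from y = 16.5 to 20.5 mm either side. Clip shaft along x at y = +29, 28 mm above the table, in posts 32 mm high at x = -136, -6, +47 mm.
- stop (a point): Middle of the end stop's face that the carrier's nose must meet, at stage x = +50, y = 0, 3 mm above the channel floor. The stop is 10 mm high.
- clip (a joint): Angle of the sprung steel clip about its shaft, rad: 0 = shut, jaw 1 mm above the channel floor, blocking the carrier; 0.5 = pressed to its limit. Pressing the paddle lifts the jaw; it clears the carrier from 0.22 on, so hold it at 0.3 to 0.45. The spring shuts it: at the paddle's middle about 4 N at the start, 9 N at the limit. Closed onto the carrier it reads about 0.19.
- clip_pad (a point): Middle of the paddle's top, at stage x = -77, y = +65 mm, 39 mm above the table when shut, about 14 mm lower at 0.38 rad: then level with the tab's lower half, so one fingertip can press here while the other, 65 mm away along stage y, pushes the tab. Paddle: x -132 to -22, y +31 to +83 mm, 3 mm thick; slopes up outward at 0.25 rad when shut, level at clip 0.25.
- jaw (a point): Middle of the jaw's underside, on the clip: stage x = +30, y = 0 mm, 13 mm above the table when shut. The jaw is a steel block x +20 to +40, y -4 to +4 mm hanging from an arm (31 mm above the table) from the shaft.
- carrier: Loose dark steel slide carrier in the channel, plate 84 (its x) by 30 by 6 mm with a glass slide on top, about 0.12 kg. Origin: centre of its underside; x along the stage's x. At its rear (-x) end an upright tab 26 mm wide, 4 mm thick, rising 30 mm above the underside (42 mm above the table). Fully home its origin is at stage x = +8 mm; it starts 40 to 70 mm short of that.
- nose (a point): Middle of the carrier's front end face, 42 mm ahead of its origin, 3 mm above its underside. Home at stage x = +50 mm.
- tab (a point): On the carrier's rear face, 42 mm behind its origin, 18 mm above its underside: the face to push in the stage's +x direction.
- tube_rack: Bystander: black foam rack 140 x 118 mm of purple-capped tubes, 105 mm high, left of the stage. Origin: centre of its underside.
- glove_box: Bystander: pale blue glove box 230 x 120 x 70 mm with a glove tuft on top, right of the stage. Origin: centre of its underside.
- tube_stand: Bystander: white block 60 x 30 x 30 mm with two purple-capped tubes, 115 mm high, close to the stage's -y side. Origin: centre of its underside.
- marker: Bystander: white marker pen with a black cap, 133 x 15 x 15 mm, lying close to the stage's +y side. Origin: on its underside, 62.5 mm from the white end.
Things that resemble listed ones, but are neither listed nor needed, are in the scene too. There is more than one size of the stage; the one meant has the size given above.

How it is judged:
By the outcome, as a careful person would: the job done as asked, in the order asked, and still so for the second after the job is handed in, with the robot touching nothing.
It also fails if it takes over 42 s, if anything falls off the work surface, if the arm or the gripper's body presses on something with over 40 N, if the wrist force passes 120 N, or if a joint passes its speed limit or range.

ROBOT

A 6-joint arm with a two-finger parallel gripper is mounted at the origin on the work surface. World frame = base frame: x ahead of the robot, y to its left, z up, the work surface at z = 0. Lengths are in m, angles in degrees, forces in N, time in s.
With the tool pointing down it reaches from about 0.375 to 0.9 m from the base axis. Payload 3.1 kg.
Tool frame: the origin (TCP) lies between the finger pads; the fingertips stand 25 mm ahead of it and the grasp point (between the pads) lies 6 mm ahead of it; z points along the fingers, y is the direction in which the jaws open and shut (so a half turn about z gives the same grasp; the last joint's range is limited). The gripper opens to 85 mm and grips with 20 to 120 N. Pads are 22 mm wide; open, the fingers measure 114 mm over their backs; the gripper's body (76 mm by 85 mm) begins 54 mm behind the grasp point. The pads swing forward as they close: fully open they stand 13 mm farther back than shut.
Start: joints at [-82.076, 30.224, 82.088, -0, 67.689, -10.227], TCP at [0.195, -0.594, 0.225] pointing down, gripper open.
Joint ranges: [-176.69, 176.69], [-43.24, 126.21], [12.49, 139.97], [-82, 262], [0, 151.66], [-163.58, 163.58]. Speed limits (degrees/s): [159.86, 159.86, 180, 180, 180, 180].

INTERFACE

Orientations are given as a 3x3 rotation matrix whose columns are the frame's x, y, z axes.
In Python, from station import arm gives the robot as it stands. The module is installed in compiled form; this text tells all that it offers.
- The arm moves only by the tool servo_tool, never from a script. Its argument "series" is a list of rows, each an object of numbers: "tx", "ty", "tz": the shift along the world's x, y, z in cm; "twist": the turn about the world's z in rad. In form: [{"tx": .., "ty": .., "tz": .., "twist": ..}, ...]. A call has 1 to 20 rows; each row is the pose to reach, as a shift and turn from the pose commanded when the call began; what a row does not reach only later rows make up. A row lasts 1/12 s, in which the tool goes at most 41.7 mm and 7.16 degrees, less where a joint would pass 70% of its speed; a pose out of reach is approached as far as the arm can. A call with a gripper value outside its range is refused whole. "gripper" is the finger opening in cm, from 0 to 8.54, set as the call begins (left out, the last holds). The fingers move at their own pace and stop on an object; the grip force is fixed at half the most. Time passes only in rows, so rows that repeat a pose let the fingers close. It gives the time, the measured TCP pose, the force and the opening at its end, in the units of the state.
- arm.sense(): the state, without advancing time (a new reading comes with each control period).
- arm.read_camera(name): name is "scene" or "side" or "wrist"; returns a dict with "image" (400x640x3 uint8, red, green, blue), "intrinsics" (3x3 intrinsics, pixels), "pose" (4x4, takes a point from camera to world coordinates); the wrist camera has in their place "mount" (4x4, takes a point from camera to tool coordinates, whose origin is the TCP and whose axes are the flange's). Camera axes: x right, y down, z forward; pixel columns grow to the right and rows downward; lengths in m; the calibration is good to about 2 mm. A picture is of the moment at which its call begins: read the wrist's pose just before it. There is no depth.
- arm.close_job(): hands the job in, once; it reports no verdict.
The state is a dict: "time_s": time; "joint_pos": joint angles; "qvel": joint speeds; "joint_torque": joint torques, N m; "ee_pos": TCP position; "tcp_rot": TCP orientation; "ft_force": force on the tool from outside, world axes, zero at the start; "moment": the same for the moment, N m; "opening": opening from 0.0 (shut) to 1.0 (fully open).
Only numpy, scipy, OpenCV 4.12 (cv2) and the standard library are available. Lean on these libraries where they do the work, as an engineer would, in place of code of your own. Each camera call takes 0.05 s, during which the arm holds its last target. There are 200 camera calls.

## Working session

There is one attempt and no reset: what is moved stays moved. The work goes in short steps, Python scripts to look and compute and a tool call to move; the robot and the scene stay as the last step left them, time stands still between calls to the robot, and variables do not carry over. Pictures are saved under pics/ and viewed, on a budget of 10 in all, crops included, one or two more only if the job needs it, and the job is handed in when it is done.

Besides the shell and the picture viewer there is one more tool, called after "Emit:" by a JSON object that holds its "method" and its "body". servo_tool: Moves the arm, as the interface text tells. Its arguments: {"type":"object","properties":{"series":{"type":"array"},"gripper":{"type":"number"}},"required":["series"]}

```bash
mkdir -p pics; cat > h.py <<'E'
from station import arm
import cv2, numpy as np, json
def snap(name, fn, crop=None, scale=1):
    s=arm.sense(); r=arm.read_camera(name); im=r["image"][:,:,::-1]
    d=dict(K=np.array(r["intrinsics"]).tolist())
    if "pose" in r: d["pose"]=np.array(r["pose"]).tolist()
    else:
        T=np.eye(4);T[:3,:3]=s["tcp_rot"];T[:3,3]=s["ee_pos"]
        d["pose"]=(T@np.array(r["mount"])).tolist()
    json.dump(d,open(f"pics/{fn}.json","w"))
    cv2.imwrite(f"pics/{fn}_full.png",im); save(fn,crop,scale)
def save(fn,crop=None,scale=1,out=None):
    im=cv2.imread(f"pics/{fn}_full.png")
    if crop: x0,y0,x1,y1=crop; im=im[y0:y1,x0:x1]
    cv2.imwrite(f"pics/{out or fn}.png",cv2.resize(im,None,fx=scale,fy=scale,interpolation=cv2.INTER_CUBIC))
def cal(fn):
    d=json.load(open(f"pics/{fn}.json")); return np.array(d["K"]),np.array(d["pose"])
def ray(fn,u,v,z):
    K,P=cal(fn); d=P[:3,:3]@np.linalg.solve(K,[u,v,1]); return P[:3,3]+d*(z-P[2,3])/d[2]
def proj(fn,p):
    K,P=cal(fn); c=P[:3,:3].T@(np.asarray(p)-P[:3,3]); q=K@c; return q[:2]/q[2]
E
python3 - <<'E'
from h import *
snap("scene","s1"); snap("side","d1"); snap("wrist","w1")
a=np.vstack([cv2.imread(f"pics/{n}_full.png") for n in("s1","d1")])
cv2.imwrite("pics/both.png",cv2.resize(a,(480*1,600)))
for n in("s1","d1","w1"):print(n,np.round(cal(n)[1],3).tolist())
print(arm.sense())
E
```

```text
s1 [[-0.882, 0.368, -0.295, 1.03], [0.471, 0.667, -0.577, 0.677], [-0.015, -0.648, -0.761, 0.994], [0.0, 0.0, 0.0, 1.0]]
d1 [[-0.741, -0.519, 0.425, 0.206], [-0.671, 0.571, -0.472, 0.511], [0.002, -0.636, -0.772, 0.881], [0.0, 0.0, 0.0, 1.0]]
w1 [[0.312, -0.913, -0.263, 0.262], [-0.95, -0.3, -0.085, -0.571], [-0.002, 0.277, -0.961, 0.373], [0.0, 0.0, 0.0, 1.0]]
{'time_s': 0.15, 'joint_pos': array([-8.20765936e+01,  3.02687837e+01,  8.21397757e+01,  1.71107651e-03,
        6.76881960e+01, -1.02248447e+01]), 'qvel': array([ 0.02017036, -0.14170569, -0.18605995, -0.0599131 , -0.13017893,
        0.00276627]), 'joint_torque': array([-4.33481193e-05, -4.42746377e+01, -1.78275973e+01, -2.62102385e-04,
        5.65395734e-03, -1.52499274e-05]), 'ee_pos': array([ 0.19465687, -0.59333067,  0.223735  ]), 'tcp_rot': array([[ 9.50257334e-01,  3.11465820e-01, -2.05421467e-04],
       [ 3.11465716e-01, -9.50255912e-01,  1.67638586e-03],
       [ 3.26933933e-04, -1.65697970e-03, -9.99998574e-01]]), 'ft_force': array([ 0.15762585,  0.80059458, -0.62311544]), 'moment': array([0.01400343, 0.01104868, 0.00224555]), 'opening': 1.0041695108593172}
```

View pics/s1.png

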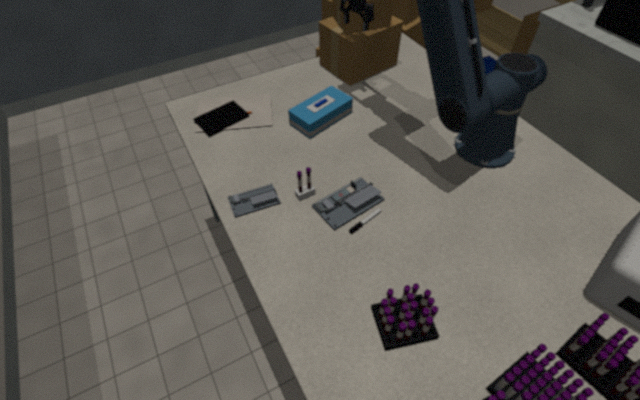

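View pics/d1.png

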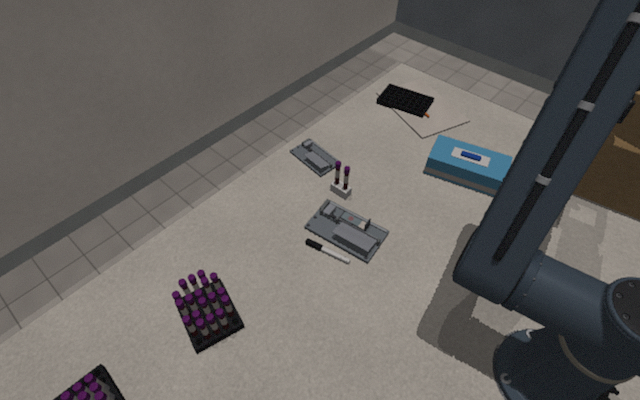

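Two stages could be the one meant: scene (348,203) / side (347,230), and scene (254,200) / side (315,157). The first looks larger and has the marker on one side and the tube stand on the other, which fits the description. I'll confirm it in an enlarged crop.

```bash
python3 - <<'E'
from h import *
save("s1",(225,160,395,240),4.7,"a"); save("d1",(285,130,405,270),4.2,"b")
a=cv2.imread("pics/a.png"); b=cv2.imread("pics/b.png"); print(a.shape,b.shape)
for n,pts in(("s1",[(348,203),(254,200),(305,192),(364,222),(405,325),(320,115)]),("d1",[(347,230),(315,157),(341,190),(327,252),(210,320)])):
  for p in pts: print(n,p,ray(n,*p,0.012).round(3))
E
```

```text
(376, 799, 3) (588, 504, 3)
s1 (348, 203) [ 0.572 -0.004  0.012]
s1 (254, 200) [ 0.83  -0.161  0.012]
s1 (305, 192) [ 0.67  -0.112  0.012]
s1 (364, 222) [0.568 0.085 0.012]
s1 (405, 325) [0.652 0.41  0.012]
s1 (320, 115) [ 0.436 -0.442  0.012]
d1 (347, 230) [ 0.559 -0.009  0.012]
d1 (315, 157) [ 0.82  -0.165  0.012]
d1 (341, 190) [ 0.666 -0.112  0.012]
d1 (327, 252) [0.553 0.082 0.012]
d1 (210, 320) [0.632 0.406 0.012]
```

View pics/a.png

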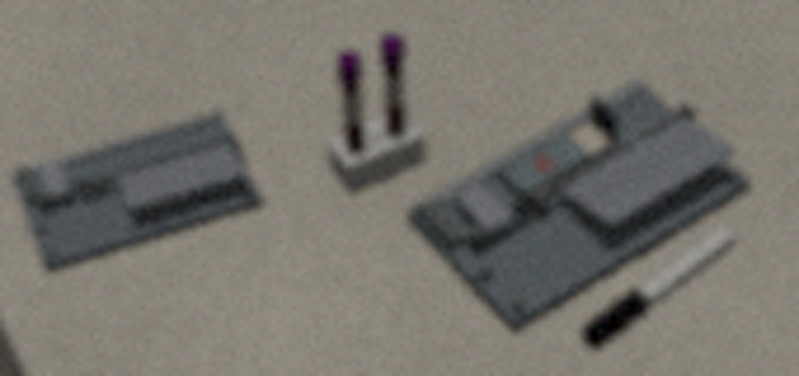

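View pics/b.png

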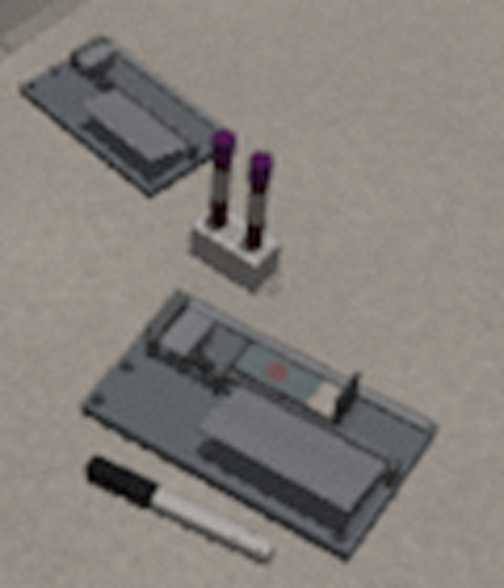

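```bash
cat >> h.py <<'E'
def fit(W,S):
    # rigid 2D: world = R S + t
    W=np.asarray(W)[:,:2];S=np.asarray(S)[:,:2];w=W.mean(0);s=S.mean(0)
    a=W-w;b=S-s;th=np.arctan2((b[:,0]*a[:,1]-b[:,1]*a[:,0]).sum(),(a*b).sum())
    R=np.array([[np.cos(th),-np.sin(th)],[np.sin(th),np.cos(th)]]);t=w-R@s
    return th,t,(W-(S@R.T+t))
E
python3 - <<'E'
from h import *
S=np.array([[.064,.092],[.064,-.028],[-.141,-.028],[-.141,.092]])
o=[(517,325),(410,215),(640,82),(750,183)]
W1=[ray("s1",225+(u+.5)/4.7-.5,160+(v+.5)/4.7-.5,.012) for u,v in o]
o=[(85,407),(180,292),(436,428),(347,550)]
W2=[ray("d1",285+(u+.5)/4.2-.5,130+(v+.5)/4.2-.5,.012) for u,v in o]
for W in(W1,W2,W1+W2):
    s=S if len(W)==4 else np.vstack([S,S])
    th,t,r=fit(W,s);print(np.degrees(th),t,(r*1000).round(1).tolist())
    print([np.linalg.norm(np.subtract(W[i],W[(i+1)%4])).round(3) for i in range(4)])
E
```

```text
8.109223088849024 [ 0.61062462 -0.03430467] [[-1.7, -2.3], [-0.8, 2.0], [0.3, 1.1], [2.3, -0.8]]
[np.float64(0.116), np.float64(0.204), np.float64(0.118), np.float64(0.201)]
7.838204895405922 [ 0.60593473 -0.03832601] [[-3.7, -1.0], [-1.1, 0.3], [0.8, 3.2], [4.1, -2.5]]
[np.float64(0.119), np.float64(0.203), np.float64(0.114), np.float64(0.197)]
7.974358583116914 [ 0.60828009 -0.03631494] [[0.4, -0.2], [1.6, 4.2], [2.8, 2.8], [4.4, 0.9], [-5.9, -3.2], [-3.5, -1.9], [-1.7, 1.5], [1.9, -4.1]]
[np.float64(0.116), np.float64(0.204), np.float64(0.118), np.float64(0.201)]
```

The stage at world (0.608, -0.036), yaw about 8°, measures about 203 x 117 mm. It carries the carrier, so it is the one meant; the small one is the decoy. Moving above it for a wrist view.

Emit:
{"method": "servo_tool", "body": {"series": [{"tx":0.5,"ty":0.8,"tz":0.5,"twist":0},{"tx":1.5,"ty":2.5,"tz":1.5,"twist":-0.01},{"tx":3,"ty":5,"tz":2.5,"twist":-0.02},{"tx":5,"ty":8.3,"tz":3.5,"twist":-0.04},{"tx":7,"ty":11.7,"tz":3.5,"twist":-0.06},{"tx":9,"ty":15,"tz":3.5,"twist":-0.08},{"tx":11,"ty":18.4,"tz":3.5,"twist":-0.1},{"tx":13,"ty":21.7,"tz":3.5,"twist":-0.12},{"tx":15,"ty":25,"tz":3.5,"twist":-0.14},{"tx":17,"ty":28.4,"tz":3.5,"twist":-0.16},{"tx":19,"ty":31.7,"tz":3.5,"twist":-0.176},{"tx":21,"ty":35,"tz":3.5,"twist":-0.176},{"tx":23,"ty":38.4,"tz":3.5,"twist":-0.176},{"tx":25,"ty":41.7,"tz":3.5,"twist":-0.176},{"tx":27,"ty":45,"tz":3.5,"twist":-0.176},{"tx":29,"ty":48.4,"tz":3.5,"twist":-0.176},{"tx":31,"ty":51.7,"tz":3.5,"twist":-0.176},{"tx":33,"ty":55,"tz":3.5,"twist":-0.176},{"tx":34.3,"ty":57.2,"tz":3.5,"twist":-0.176},{"tx":35,"ty":58.4,"tz":3.5,"twist":-0.176}], "gripper": 5.0}}

```text
time_s: 1.82
ee_pos: [0.5456, -0.0061, 0.2598]
tcp_rot: [[0.99, 0.144, 0.001], [0.144, -0.99, 0.001], [0.001, -0.001, -1.0]]
ft_force: [0.7, -0.7, 0.6]
opening: 0.585
```

Emit:
{"method": "servo_tool", "body": {"series": [{"tx":0,"ty":0,"tz":0,"twist":0},{"tx":0,"ty":0,"tz":0,"twist":0},{"tx":0,"ty":0,"tz":0,"twist":0}]}}

```text
time_s: 2.07
ee_pos: [0.544, -0.01, 0.2595]
tcp_rot: [[0.99, 0.14, -0.001], [0.14, -0.99, -0.0], [-0.001, 0.0, -1.0]]
ft_force: [-0.1, 0.4, -0.4]
opening: 0.589
```

```bash
python3 - <<'E'
from h import *
s=arm.sense();print(s["time_s"],s["ee_pos"],s["tcp_rot"].round(4).tolist(),s["ft_force"].round(2),s["opening"],s["joint_pos"].round(1))
snap("wrist","w2",scale=1.25)
E
```

```text
2.0667 [ 0.543957   -0.00999948  0.25952885] [[0.9901, 0.1404, -0.0008], [0.1404, -0.9901, -0.0002], [-0.0008, 0.0001, -1.0]] [-0.12  0.37 -0.39] 0.5889057039705176 [-12.8  21.6  91.3  -0.   67.1  69.1]
```

View pics/w2.png

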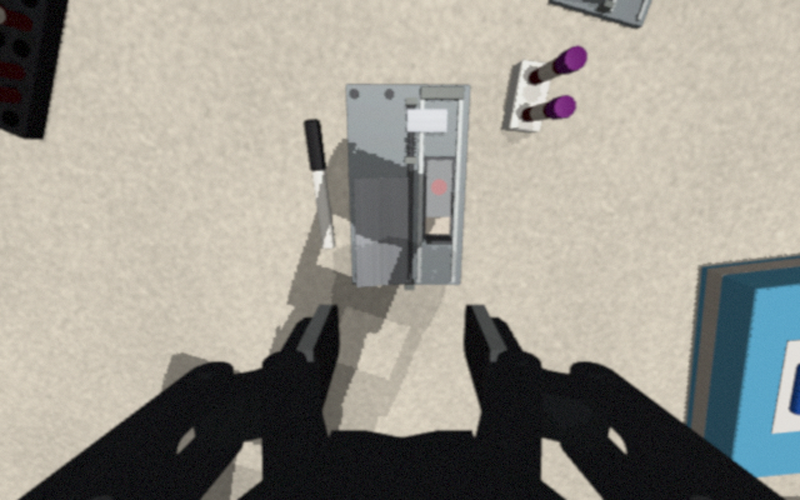

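The wrist view shows the stage at about (346..470, 84..286), the tab dark at about (438,238), the jaw at (427,120) and the fingertips at (325,310) and (478,310). I'll enlarge it to read corners.

```bash
python3 - <<'E'
from h import *
save("w2",(235,60,395,240),3.3,"w2c")
E
```

```text
(no output)
```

View pics/w2c.png

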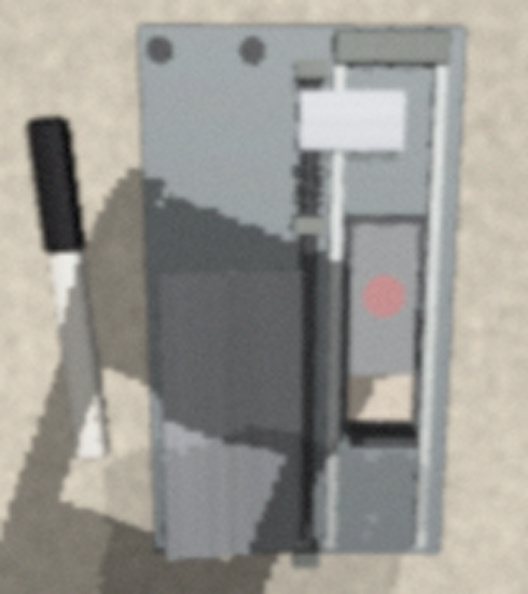

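```bash
python3 - <<'E'
from h import *
f=lambda u,v,z:ray("w2",235+(u+.5)/3.3-.5,60+(v+.5)/3.3-.5,z)
S=np.array([[.064,.092],[.064,-.028],[-.141,-.028],[-.141,.092]])
W=[f(*p,.012) for p in[(138,25),(466,27),(440,552),(156,552)]]
th,t,r=fit(W,S);print(np.degrees(th),t,(r*1000).round(1).tolist())
print([np.linalg.norm(np.subtract(W[i],W[(i+1)%4])).round(4) for i in range(4)])
R=np.array([[np.cos(th),-np.sin(th)],[np.sin(th),np.cos(th)]])
st=lambda p:((R.T@(p[:2]-t))*1000).round(1)
for n,p in dict(tabrearL=(340,445,.042),tabrearR=(417,445,.042),noseL=(350,217,.018),noseR=(422,217,.018),jawTL=(301,90,.034),jawBR=(405,152,.034),stopface=(392,63,.022),shaftend=(306,560,.028),paddleBL=(167,558,.045),paddleTL=(161,272,.045)).items():print(n,st(f(*p)))
print("tcp",st(arm.sense()["ee_pos"]), "campos",st(cal("w2")[1][:3,3]))
for x in(-77,):print("paddle",t+R@[x/1000,.0325])
E
```

```text
7.896235132947731 [ 0.60921622 -0.03896577] [[-0.9, -0.8], [-1.4, 0.5], [1.2, 0.9], [1.0, -0.6]]
[np.float64(0.1186), np.float64(0.2024), np.float64(0.1185), np.float64(0.203)]
tabrearL [-85.8  17.1]
tabrearR [-85.7 -11.7]
noseL [-3.9 13.6]
noseR [ -3.8 -13.4]
jawTL [39.4 32.5]
jawBR [19.  -4.3]
stopface [49.5  0. ]
shaftend [-137.2   29. ]
paddleBL [-130.    82.7]
paddleTL [-22.   81.7]
tcp [-60.7  37.2] campos [10.  38.2]
paddle [ 0.52848147 -0.01735214]
```

The wrist fit gives stage (0.6092, -0.0390), yaw 7.9°, residuals about 1 mm. The nose is at stage x = -3.8 and the tab's rear face at about -88, so the push is about 54 mm. I'll go behind the tab (finger centre x = -112, tool centre y = +32.5) and come down above the paddle.

Emit:
{"method": "servo_tool", "body": {"series": [{"tx":-0.6,"ty":-0.1,"tz":-0.6,"twist":0},{"tx":-2,"ty":-0.4,"tz":-2,"twist":0},{"tx":-3.6,"ty":-0.8,"tz":-4,"twist":0},{"tx":-4.6,"ty":-1.1,"tz":-6.5,"twist":0},{"tx":-5.1,"ty":-1.2,"tz":-9,"twist":-0.003},{"tx":-5.1,"ty":-1.2,"tz":-11.5,"twist":-0.003},{"tx":-5.1,"ty":-1.2,"tz":-14,"twist":-0.003},{"tx":-5.1,"ty":-1.2,"tz":-16,"twist":-0.003},{"tx":-5.1,"ty":-1.2,"tz":-17.2,"twist":-0.003},{"tx":-5.1,"ty":-1.2,"tz":-17.5,"twist":-0.003},{"tx":-5.1,"ty":-1.2,"tz":-17.5,"twist":-0.003},{"tx":-5.1,"ty":-1.2,"tz":-17.5,"twist":-0.003}]}}

```text
time_s: 3.12
ee_pos: [0.4937, -0.0225, 0.0849]
tcp_rot: [[0.991, 0.136, 0.0], [0.136, -0.991, -0.0], [0.0, 0.0, -1.0]]
ft_force: [0.6, -0.8, 1.0]
opening: 0.582
```

```bash
python3 - <<'E'
from h import *
s=arm.sense();print(s["time_s"],s["ee_pos"],s["tcp_rot"].round(4).tolist(),s["ft_force"].round(2),s["opening"])
snap("wrist","w3",scale=1.25)
E
```

```text
3.1167 [ 0.4936843  -0.02245162  0.08490955] [[0.9907, 0.1364, 0.0004], [0.1364, -0.9907, -0.0002], [0.0004, 0.0002, -1.0]] [ 0.56 -0.79  0.99] 0.5824765497580325
```

View pics/w3.png

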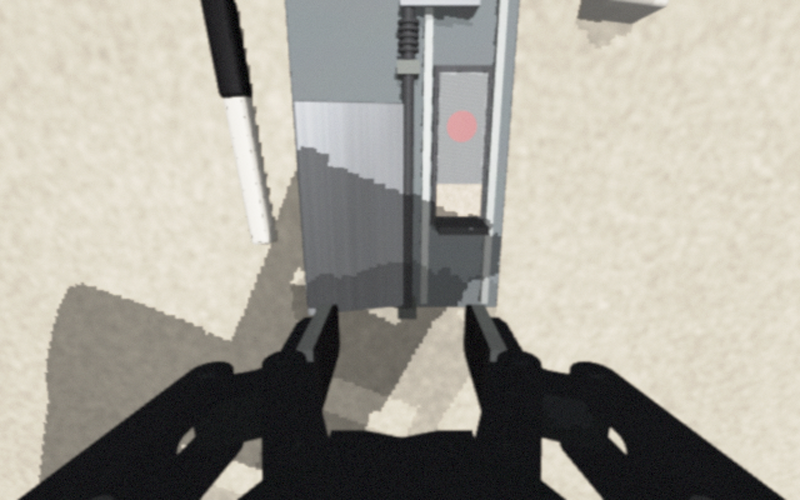

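The wrist view shows the fingertips at (338,306) and (466,306), the tab's rear top edge at (460,232) and the paddle's rear edge at v≈310. I'll work out the tip's position from its pixel and re-check the stage pose from close by.

```bash
python3 - <<'E'
from h import *
T=np.eye(4);s=arm.sense();T[:3,:3]=s["tcp_rot"];T[:3,3]=s["ee_pos"]
th=np.radians(7.9);R=np.array([[np.cos(th),-np.sin(th)],[np.sin(th),np.cos(th)]]);t=np.array([.6092,-.0390])
st=lambda p:((R.T@(p[:2]-t))*1000).round(1)
px=lambda u,v,z:ray("w3",(u+.5)/1.25-.5,(v+.5)/1.25-.5,z)
for zt in(.015,.02,.025):
  for p in[(338,306),(466,306)]:
    w=px(*p,T[2,3]-zt); print(zt,p,"tool",((T[:3,:3].T@(w-T[:3,3]))*1000).round(1),"stage",st(w))
for n,p in dict(tabL=(435,233,.042),tabR=(489,233,.042),noseL=(436,66,.018),noseR=(495,66,.018),shaftend=(407,317,.03),padL=(308,308,.0435),padTL=(294,101,.0435),plateBR=(497,306,.012),plateL=(287,30,.012),plateR=(518,30,.012)).items():print(n,st(px(*p)))
print("tcp",st(T[:3,3]))
E
```

```text
0.015 (338, 306) tool [ -2.6 -29.5  15. ] stage [-114.2   61.8]
0.015 (466, 306) tool [-2.6 29.6 15. ] stage [-114.3    2.6]
0.02 (338, 306) tool [ -4.8 -30.4  20. ] stage [-116.4   62.7]
0.02 (466, 306) tool [-4.8 30.6 20. ] stage [-116.5    1.7]
0.025 (338, 306) tool [ -7.  -31.3  25. ] stage [-118.7   63.6]
0.025 (466, 306) tool [-7.  31.5 25. ] stage [-118.7    0.8]
tabL [-86.2  15.2]
tabR [-86.3 -12.5]
noseL [-3.9 14.6]
noseR [ -3.9 -15.7]
shaftend [-139.1   29.2]
padL [-127.3   82.8]
padTL [-23.1  82.2]
plateBR [-140.2  -27.5]
plateL [14.2 91.3]
plateR [ 14.1 -27.8]
tcp [-111.7   32.3]
```

```bash
python3 - <<'E'
from h import *
snap("side","d2"); snap("scene","s2")
th=np.radians(7.9);R=np.array([[np.cos(th),-np.sin(th)],[np.sin(th),np.cos(th)]]);t=np.array([.6092,-.0390])
ims=[]
for n,cam in(("d2","d1"),("s2","s1")):
    im=cv2.imread(f"pics/{n}_full.png"); 
    c=np.array([347,230]) if n=="d2" else np.array([352,200])
    x0,y0=c[0]-55,c[1]-60; k=7
    b=cv2.resize(im[y0:y0+85,x0:x0+110],None,fx=k,fy=k,interpolation=cv2.INTER_CUBIC)
    for xs in(-101,-123):
      for ys in(7,57):
        for zt,col in((.02,(0,0,255)),(-.012,(0,255,0))):
          p=np.r_[t+R@[xs/1000,ys/1000],.0849-zt]; q=(proj(n,p)-[x0,y0]+.5)*k
          cv2.circle(b,tuple(int(v) for v in q),3,col,-1)
    ims.append(b[:295*2])
cv2.imwrite("pics/d2c.png",cv2.resize(np.vstack(ims),None,fx=.5,fy=.5,interpolation=cv2.INTER_AREA)); print(np.vstack(ims).shape)
E
```

```text
(1180, 770, 3)
```

View pics/d2c.png

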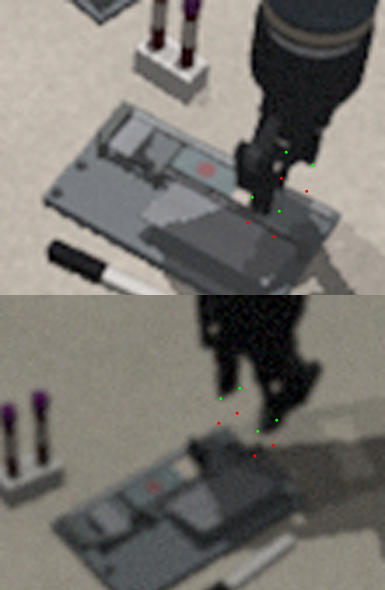

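The fingertips seem higher than the nominal 25 mm ahead of the TCP, so I'll find the paddle by touch.

Emit:
{"method": "servo_tool", "body": {"series": [{"tz":-0.4},{"tz":-1.0},{"tz":-1.6},{"tz":-2.0},{"tz":-2.0},{"tz":-2.0}]}}

```text
invalid input
```

Emit:
{"method": "servo_tool", "body": {"series": [{"tz":-0.2},{"tz":-0.4},{"tz":-0.5},{"tz":-0.5},{"tz":-0.5}]}}

```text
invalid input
```

Emit:
{"method": "servo_tool", "body": {"series": [{"tz":-0.2},{"tz":-0.4},{"tz":-0.5},{"tz":-0.5},{"tz":-0.5}]}}

```text
invalid input
```

Emit:
{"method": "servo_tool", "body": {"series": [{"tx":0,"ty":0,"tz":-0.4,"twist":0},{"tx":0,"ty":0,"tz":-1.0,"twist":0},{"tx":0,"ty":0,"tz":-1.6,"twist":0},{"tx":0,"ty":0,"tz":-2.0,"twist":0},{"tx":0,"ty":0,"tz":-2.0,"twist":0},{"tx":0,"ty":0,"tz":-2.0,"twist":0}]}}

```text
time_s: 3.77
ee_pos: [0.4934, -0.0217, 0.064]
tcp_rot: [[0.991, 0.137, -0.001], [0.137, -0.991, 0.0], [-0.001, -0.001, -1.0]]
ft_force: [0.7, -0.1, -0.4]
opening: 0.586
```

Emit:
{"method": "servo_tool", "body": {"series": [{"tx":0,"ty":0,"tz":-0.2,"twist":0},{"tx":0,"ty":0,"tz":-0.4,"twist":0},{"tx":0,"ty":0,"tz":-0.5,"twist":0},{"tx":0,"ty":0,"tz":-0.5,"twist":0},{"tx":0,"ty":0,"tz":-0.5,"twist":0}]}}

```text
time_s: 4.18
ee_pos: [0.4938, -0.0219, 0.0595]
tcp_rot: [[0.991, 0.137, 0.0], [0.137, -0.991, 0.0], [0.0, -0.0, -1.0]]
ft_force: [-0.1, 0.2, 0.3]
opening: 0.581
```

Emit:
{"method": "servo_tool", "body": {"series": [{"tx":0,"ty":0,"tz":-0.2,"twist":0},{"tx":0,"ty":0,"tz":-0.4,"twist":0},{"tx":0,"ty":0,"tz":-0.5,"twist":0},{"tx":0,"ty":0,"tz":-0.5,"twist":0},{"tx":0,"ty":0,"tz":-0.5,"twist":0}]}}

```text
time_s: 4.6
ee_pos: [0.4936, -0.0218, 0.0544]
tcp_rot: [[0.991, 0.137, -0.0], [0.137, -0.991, 0.0], [-0.0, -0.0, -1.0]]
ft_force: [0.4, -0.5, -0.8]
opening: 0.587
```

Emit:
{"method": "servo_tool", "body": {"series": [{"tx":0,"ty":0,"tz":-0.2,"twist":0},{"tx":0,"ty":0,"tz":-0.4,"twist":0},{"tx":0,"ty":0,"tz":-0.5,"twist":0},{"tx":0,"ty":0,"tz":-0.5,"twist":0}]}}

```text
time_s: 4.93
ee_pos: [0.4935, -0.0218, 0.0492]
tcp_rot: [[0.991, 0.137, -0.001], [0.137, -0.991, 0.0], [-0.001, -0.0, -1.0]]
ft_force: [0.3, 0.7, -0.0]
opening: 0.586
```

Emit:
{"method": "servo_tool", "body": {"series": [{"tx":0,"ty":0,"tz":-0.2,"twist":0},{"tx":0,"ty":0,"tz":-0.4,"twist":0},{"tx":0,"ty":0,"tz":-0.5,"twist":0},{"tx":0,"ty":0,"tz":-0.5,"twist":0}]}}

```text
time_s: 5.27
ee_pos: [0.4936, -0.0218, 0.0442]
tcp_rot: [[0.991, 0.137, -0.001], [0.137, -0.991, 0.0], [-0.001, -0.0, -1.0]]
ft_force: [-0.2, 1.2, 0.2]
opening: 0.59
```

Emit:
{"method": "servo_tool", "body": {"series": [{"tx":0,"ty":0,"tz":-0.2,"twist":0},{"tx":0,"ty":0,"tz":-0.3,"twist":0},{"tx":0,"ty":0,"tz":-0.3,"twist":0},{"tx":0,"ty":0,"tz":-0.3,"twist":0}]}}

```text
time_s: 5.6
ee_pos: [0.4937, -0.0218, 0.0414]
tcp_rot: [[0.991, 0.137, -0.0], [0.137, -0.991, 0.0], [-0.0, -0.0, -1.0]]
ft_force: [1.1, 0.0, 0.7]
opening: 0.584
```

Emit:
{"method": "servo_tool", "body": {"series": [{"tx":0,"ty":0,"tz":-0.2,"twist":0},{"tx":0,"ty":0,"tz":-0.3,"twist":0},{"tx":0,"ty":0,"tz":-0.3,"twist":0}]}}

```text
time_s: 5.85
ee_pos: [0.4936, -0.0219, 0.0383]
tcp_rot: [[0.991, 0.137, -0.0], [0.137, -0.991, 0.0], [-0.0, -0.0, -1.0]]
ft_force: [-1.2, 0.0, -0.5]
opening: 0.586
```

Emit:
{"method": "servo_tool", "body": {"series": [{"tx":0,"ty":0,"tz":-0.2,"twist":0},{"tx":0,"ty":0,"tz":-0.3,"twist":0},{"tx":0,"ty":0,"tz":-0.3,"twist":0}]}}

```text
time_s: 6.1
ee_pos: [0.4936, -0.0218, 0.0353]
tcp_rot: [[0.991, 0.137, -0.0], [0.137, -0.991, 0.0], [-0.0, -0.0, -1.0]]
ft_force: [-0.2, -0.4, 0.4]
opening: 0.586
```

```bash
python3 - <<'E'
from h import *
s=arm.sense();print(s["ft_force"],s["moment"])
snap("wrist","w4",scale=1.25)
E
```

```text
[-0.23334235 -0.38982557  0.42993453] [0.02936804 0.01162874 0.01969317]
```

View pics/w4.png

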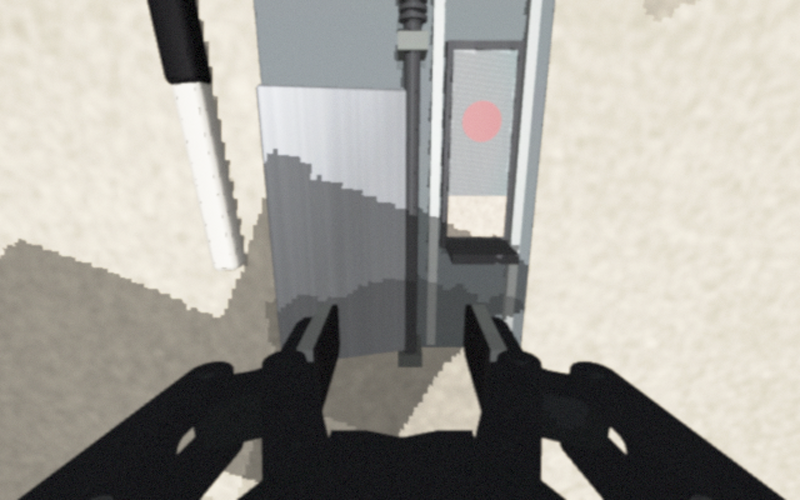

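The wrist view shows the tips at (338,306) and (466,306), clear of the tab (rear top edge at v≈262) and over the paddle. No contact yet, so the tips sit behind the TCP at this opening. I'll keep going down in small steps.

Emit:
{"method": "servo_tool", "body": {"series": [{"tx":0,"ty":0,"tz":-0.2,"twist":0},{"tx":0,"ty":0,"tz":-0.3,"twist":0},{"tx":0,"ty":0,"tz":-0.3,"twist":0}]}}

```text
time_s: 6.4
ee_pos: [0.4936, -0.0218, 0.0323]
tcp_rot: [[0.991, 0.137, -0.0], [0.137, -0.991, 0.0], [-0.0, -0.0, -1.0]]
ft_force: [0.3, -0.7, -0.5]
opening: 0.584
```

Emit:
{"method": "servo_tool", "body": {"series": [{"tx":0,"ty":0,"tz":-0.2,"twist":0},{"tx":0,"ty":0,"tz":-0.3,"twist":0},{"tx":0,"ty":0,"tz":-0.3,"twist":0}]}}

```text
time_s: 6.65
ee_pos: [0.4936, -0.0218, 0.0293]
tcp_rot: [[0.991, 0.137, -0.0], [0.137, -0.991, 0.0], [-0.0, -0.0, -1.0]]
ft_force: [0.2, 0.4, 0.1]
opening: 0.581
```

Emit:
{"method": "servo_tool", "body": {"series": [{"tx":0,"ty":0,"tz":-0.2,"twist":0},{"tx":0,"ty":0,"tz":-0.3,"twist":0},{"tx":0,"ty":0,"tz":-0.3,"twist":0}]}}

```text
time_s: 6.9
ee_pos: [0.4937, -0.0215, 0.0267]
tcp_rot: [[0.991, 0.137, -0.0], [0.137, -0.991, 0.0], [0.0, -0.0, -1.0]]
ft_force: [-0.1, 2.1, 4.8]
opening: 0.585
```

Touched the paddle at TCP z about 0.028 (Fz 4.8 N). Pressing about 15 mm from there gives clip about 0.38.

Emit:
{"method": "servo_tool", "body": {"series": [{"tx":0,"ty":0,"tz":-0.1,"twist":0},{"tx":0,"ty":0,"tz":-0.3,"twist":0},{"tx":0,"ty":0,"tz":-0.5,"twist":0},{"tx":0,"ty":0,"tz":-0.7,"twist":0},{"tx":0,"ty":0,"tz":-0.8,"twist":0},{"tx":0,"ty":0,"tz":-0.8,"twist":0}]}}

```text
time_s: 7.4
ee_pos: [0.4935, -0.0209, 0.0188]
tcp_rot: [[0.991, 0.137, -0.0], [0.137, -0.991, 0.001], [-0.0, -0.001, -1.0]]
ft_force: [-0.1, 5.2, 6.8]
opening: 0.586
```

Emit:
{"method": "servo_tool", "body": {"series": [{"tx":0,"ty":0,"tz":-0.2,"twist":0},{"tx":0,"ty":0,"tz":-0.4,"twist":0},{"tx":0,"ty":0,"tz":-0.6,"twist":0},{"tx":0,"ty":0,"tz":-0.65,"twist":0},{"tx":0,"ty":0,"tz":-0.65,"twist":0}]}}

```text
time_s: 7.82
ee_pos: [0.4936, -0.0213, 0.0126]
tcp_rot: [[0.991, 0.137, 0.0], [0.137, -0.991, 0.001], [0.0, -0.001, -1.0]]
ft_force: [-0.9, 4.0, 9.5]
opening: 0.584
```

```bash
python3 - <<'E'
from h import *
s=arm.sense();print(s["ft_force"],s["moment"],s["ee_pos"],s["time_s"])
snap("wrist","w5",scale=1.25)
E
```

```text
[-0.90331436  4.04991844  9.49390907] [ 0.85613252  0.11885222 -0.00404163] [ 0.4936168  -0.02126768  0.01264331] 7.8167
```

View pics/w5.png

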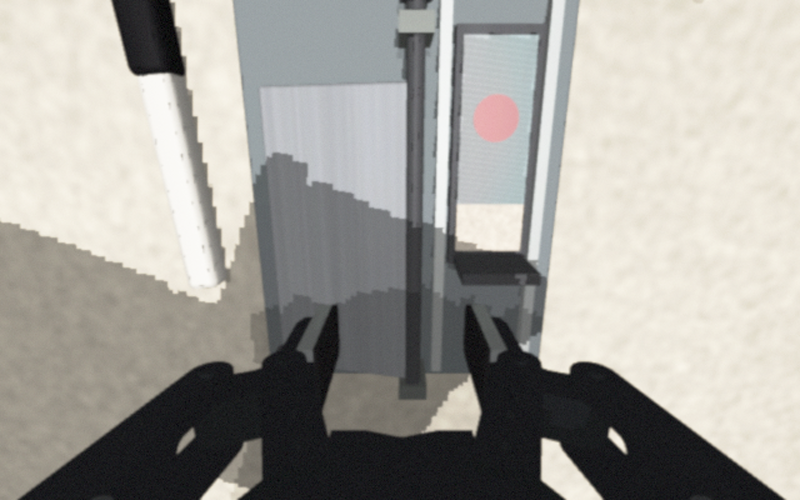

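The wrist view shows the paddle pressed: its far outer corner is at (262,88) and far inner corner at (405,83). The tips are still short of the tab. I'll compare those corners with the clip model.

```bash
python3 - <<'E'
from h import *
th=np.radians(7.9);R=np.array([[np.cos(th),-np.sin(th)],[np.sin(th),np.cos(th)]]);t=np.array([.6092,-.0390])
def pr(x,y,z): return ((proj("w5",np.r_[t+R@[x/1e3,y/1e3],z/1e3])+.5)*1.25-.5).round(1)
for f in(0,.2,.3,.35,.4,.45,.5):
    o=[]
    for y in(83,31):
        a,b=y-29,11+(y-65)*.2553
        o.append(pr(-22,29+a*np.cos(f)+b*np.sin(f),28+b*np.cos(f)-a*np.sin(f)))
    a,b=54,15.6;o.append(pr(-132,29+a*np.cos(f)+b*np.sin(f),28+b*np.cos(f)-a*np.sin(f)))
    print(f,o)
print("tab rear top",pr(-88,13,42),pr(-88,-13,42),"shaftpost far top",pr(-3,29,32))
E
```

```text
0 [array([226.2,  70.3]), array([409.8,  77.9]), array([264.7, 403.2])]
0.2 [array([235.3,  76.8]), array([408.4,  78.1]), array([269.2, 384.7])]
0.3 [array([242. ,  79.6]), array([407.9,  78.2]), array([273.4, 376.2])]
0.35 [array([245.8,  81. ]), array([407.6,  78.3]), array([275.9, 372.2])]
0.4 [array([249.8,  82.2]), array([407.4,  78.4]), array([278.7, 368.4])]
0.45 [array([254. ,  83.5]), array([407.2,  78.4]), array([281.6, 364.6])]
0.5 [array([258.5,  84.6]), array([407. ,  78.5]), array([284.8, 361.1])]
tab rear top [463.4 287.6] [541.4 287.6] shaftpost far top [417.    7.4]
```

```bash
python3 - <<'E'
from h import *
th=np.radians(7.9);R=np.array([[np.cos(th),-np.sin(th)],[np.sin(th),np.cos(th)]]);t=np.array([.6092,-.0390])
def pr(n,x,y,z): return ((proj(n,np.r_[t+R@[x/1e3,y/1e3],z/1e3])+.5)*1.25-.5).round(1)
for n in("w3","w4"):
  f=0;o=[]
  for x,y in((-22,83),(-22,31),(-132,83)):
    o.append(pr(n,x,y,39+(y-65)*.2553))
  print(n,o)
ims=[cv2.imread(f"pics/{n}_full.png")[50:100,195:345] for n in("w4","w5")]
for n in("w4","w5"):
  g=cv2.imread(f"pics/{n}_full.png")[...,1].astype(float)
  for v in(74,78,82): 
    r=np.diff(cv2.GaussianBlur(g,(3,3),0)[v,195:235]); print(n,v,195+np.argsort(-abs(r))[:3],r[np.argsort(-abs(r))[:3]].round(1))
E
```

```text
w3 [array([292. ,  98.5]), array([404.2, 101.3]), array([308.1, 316.1])]
w4 [array([253.9,  82. ]), array([407.1,  87.4]), array([281.9, 367.6])]
w4 74 [206 203 204] [ 16.4 -13.8 -13. ]
w4 78 [204 206 207] [-16.5  14.4  13.3]
w4 82 [204 207 206] [-16.6  16.   10. ]
w5 74 [207 208 206] [10.7  9.6  5.1]
w5 78 [208 207 195] [11.1 10.7 -6.2]
w5 82 [195 208 207] [-13.8  11.8   9.4]
```

The forces and the descent give clip about 0.38–0.43, and the image gives up to 0.47. I'll ease up 1.5 mm to sit mid-band, then start pushing along stage x.

Emit:
{"method": "servo_tool", "body": {"series": [{"tx":0,"ty":0,"tz":0.1,"twist":0},{"tx":0,"ty":0,"tz":0.15,"twist":0},{"tx":0.2,"ty":0.03,"tz":0.15,"twist":0},{"tx":0.4,"ty":0.06,"tz":0.15,"twist":0},{"tx":0.6,"ty":0.08,"tz":0.15,"twist":0},{"tx":0.8,"ty":0.11,"tz":0.15,"twist":0},{"tx":1.0,"ty":0.14,"tz":0.15,"twist":0},{"tx":1.2,"ty":0.17,"tz":0.15,"twist":0},{"tx":1.4,"ty":0.19,"tz":0.15,"twist":0},{"tx":1.6,"ty":0.22,"tz":0.15,"twist":0},{"tx":1.8,"ty":0.25,"tz":0.15,"twist":0},{"tx":2.0,"ty":0.28,"tz":0.15,"twist":0}]}}

```text
time_s: 8.87
ee_pos: [0.5082, -0.0179, 0.0134]
tcp_rot: [[0.99, 0.139, -0.012], [0.139, -0.99, 0.002], [-0.011, -0.004, -1.0]]
ft_force: [-7.8, 0.7, 10.4]
opening: 0.589
```

Emit:
{"method": "servo_tool", "body": {"series": [{"tx":0.2,"ty":0.03,"tz":0,"twist":0},{"tx":0.4,"ty":0.06,"tz":0,"twist":0},{"tx":0.6,"ty":0.08,"tz":0,"twist":0},{"tx":0.8,"ty":0.11,"tz":0,"twist":0},{"tx":1.0,"ty":0.14,"tz":0,"twist":0}]}}

```text
time_s: 9.28
ee_pos: [0.5175, -0.0164, 0.0134]
tcp_rot: [[0.99, 0.139, -0.013], [0.139, -0.99, 0.002], [-0.012, -0.004, -1.0]]
ft_force: [-8.3, 0.9, 10.3]
opening: 0.585
```

```bash
python3 - <<'E'
from h import *
s=arm.sense();print(s["ft_force"],s["moment"],s["ee_pos"],s["time_s"])
snap("wrist","w6",scale=1.25)
E
```

```text
[-8.25107355  0.89228363 10.34968459] [0.29595015 1.46699309 0.13998469] [ 0.51752366 -0.01638127  0.01340395] 9.2833
```

View pics/w6.png

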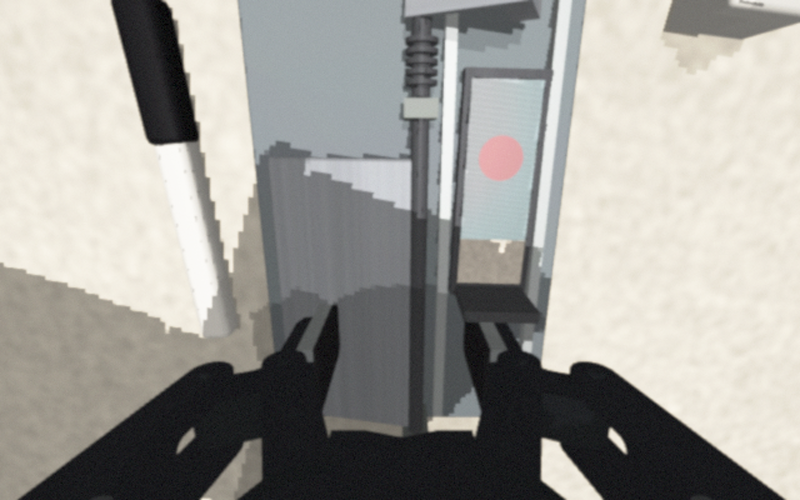

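The wrist view shows the right fingertip against the tab (rear edge at v≈322). The carrier sits straight in its channel, with its nose edge at v≈70 and the jaw block above at (470,8). Compute how far the nose has come.

```bash
cat >> h.py <<'E'
th=np.radians(7.9);R=np.array([[np.cos(th),-np.sin(th)],[np.sin(th),np.cos(th)]]);t=np.array([.6092,-.0390])
st=lambda p:((R.T@(p[:2]-t))*1000).round(1)
px=lambda n,u,v,z:ray(n,(u+.5)/1.25-.5,(v+.5)/1.25-.5,z)
E
python3 - <<'E'
from h import *
print("nose",st(px("w6",465,70,.018)),st(px("w6",551,70,.018)),"tab",st(px("w6",463,322,.042)),st(px("w6",540,320,.042)),"post(-3)",st(px("w6",420,98,.032)), "rail/channel", st(px("w6",443,200,.017)),"tcp",st(arm.sense()["ee_pos"]))
print("w5 post",st(px("w5",415,10,.032)),"nose",st(px("w5",455,25,.018)),st(px("w5",545,25,.018)))
E
```

```text
nose [ 6.7 13.6] [  6.7 -15.7] tab [-76.1  13.9] [-75.2 -12.4] post(-3) [-3.5 29.4] rail/channel [-38.   19.6] tcp [-87.   34.9]
w5 post [-3.7 29.6] nose [-4.  15.8] [ -4.  -14.1]
```

Emit:
{"method": "servo_tool", "body": {"series": [{"tx":0.2,"ty":0.0,"tz":0,"twist":0},{"tx":0.4,"ty":0.0,"tz":0,"twist":0},{"tx":0.6,"ty":0.02,"tz":0,"twist":0},{"tx":0.8,"ty":0.03,"tz":0,"twist":0},{"tx":1.0,"ty":0.04,"tz":0,"twist":0},{"tx":1.2,"ty":0.05,"tz":0,"twist":0},{"tx":1.4,"ty":0.07,"tz":0,"twist":0}]}}

```text
time_s: 9.92
ee_pos: [0.5313, -0.0155, 0.0133]
tcp_rot: [[0.99, 0.139, -0.013], [0.139, -0.99, 0.003], [-0.013, -0.004, -1.0]]
ft_force: [-8.5, 0.7, 11.8]
opening: 0.584
```

Emit:
{"method": "servo_tool", "body": {"series": [{"tx":0.2,"ty":0.03,"tz":0,"twist":0},{"tx":0.4,"ty":0.05,"tz":0,"twist":0},{"tx":0.6,"ty":0.08,"tz":0,"twist":0},{"tx":0.8,"ty":0.11,"tz":0,"twist":0}]}}

```text
time_s: 10.25
ee_pos: [0.5396, -0.0146, 0.0134]
tcp_rot: [[0.99, 0.139, -0.013], [0.139, -0.99, 0.002], [-0.012, -0.004, -1.0]]
ft_force: [-9.5, 1.4, 10.3]
opening: 0.585
```

Emit:
{"method": "servo_tool", "body": {"series": [{"tx":0.2,"ty":0.03,"tz":0,"twist":0},{"tx":0.4,"ty":0.05,"tz":0,"twist":0},{"tx":0.6,"ty":0.08,"tz":0,"twist":0},{"tx":0.8,"ty":0.11,"tz":0,"twist":0}]}}

```text
time_s: 10.58
ee_pos: [0.5477, -0.0136, 0.0133]
tcp_rot: [[0.99, 0.139, -0.013], [0.139, -0.99, 0.002], [-0.012, -0.004, -1.0]]
ft_force: [-8.0, 1.8, 9.9]
opening: 0.585
```

The nose passed under the jaw with no change in force. About 13 mm is left.

Emit:
{"method": "servo_tool", "body": {"series": [{"tx":0.2,"ty":0.03,"tz":0,"twist":0},{"tx":0.4,"ty":0.05,"tz":0,"twist":0},{"tx":0.6,"ty":0.08,"tz":0,"twist":0},{"tx":0.8,"ty":0.11,"tz":0,"twist":0},{"tx":0.9,"ty":0.12,"tz":0,"twist":0},{"tx":1.0,"ty":0.14,"tz":0,"twist":0}]}}

```text
time_s: 11.08
ee_pos: [0.5582, -0.0122, 0.0134]
tcp_rot: [[0.99, 0.139, -0.012], [0.139, -0.99, 0.002], [-0.011, -0.004, -1.0]]
ft_force: [-7.1, 1.4, 9.8]
opening: 0.584
```

Emit:
{"method": "servo_tool", "body": {"series": [{"tx":0.1,"ty":0.01,"tz":0,"twist":0},{"tx":0.2,"ty":0.03,"tz":0,"twist":0},{"tx":0.3,"ty":0.04,"tz":0,"twist":0},{"tx":0.3,"ty":0.04,"tz":0,"twist":0}]}}

```text
time_s: 11.42
ee_pos: [0.5592, -0.0121, 0.0133]
tcp_rot: [[0.99, 0.139, -0.016], [0.139, -0.99, 0.002], [-0.015, -0.004, -1.0]]
ft_force: [-11.1, -2.5, 12.6]
opening: 0.585
```

Emit:
{"method": "servo_tool", "body": {"series": [{"tx":0.1,"ty":0.01,"tz":0,"twist":0},{"tx":0.2,"ty":0.03,"tz":0,"twist":0},{"tx":0.3,"ty":0.04,"tz":0,"twist":0},{"tx":0.4,"ty":0.05,"tz":0,"twist":0},{"tx":0.4,"ty":0.05,"tz":0,"twist":0}]}}

```text
time_s: 11.83
ee_pos: [0.5592, -0.0119, 0.0134]
tcp_rot: [[0.99, 0.139, -0.024], [0.139, -0.99, 0.002], [-0.024, -0.005, -1.0]]
ft_force: [-18.1, -5.1, 19.3]
opening: 0.584
```

```bash
python3 - <<'E'
from h import *
s=arm.sense();print(s["ft_force"],s["moment"],s["ee_pos"],s["time_s"])
snap("wrist","w7",scale=1.25)
E
```

```text
[-18.05703228  -5.11954876  19.28478913] [-0.80438156  2.90716719 -0.11771688] [ 0.55918321 -0.01193499  0.01338404] 11.8333
```

View pics/w7.png

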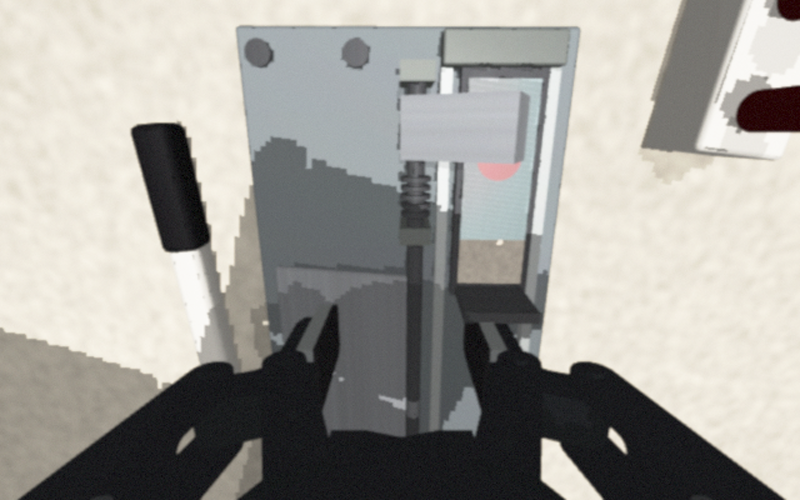

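The carrier's nose edge (v≈66) meets the stop's face (v≈65), and the force rises with no further motion, so it is home. Next I back off the tab while still holding the paddle, then lift to let the clip close.

Emit:
{"method": "servo_tool", "body": {"series": [{"tx":-0.3,"ty":-0.04,"tz":0,"twist":0},{"tx":-0.6,"ty":-0.08,"tz":0,"twist":0},{"tx":-0.9,"ty":-0.12,"tz":0,"twist":0},{"tx":-1.2,"ty":-0.17,"tz":0,"twist":0},{"tx":-1.5,"ty":-0.21,"tz":0,"twist":0},{"tx":-1.8,"ty":-0.25,"tz":0,"twist":0},{"tx":-2.1,"ty":-0.29,"tz":0,"twist":0},{"tx":-2.1,"ty":-0.29,"tz":0,"twist":0}]}}

```text
time_s: 12.55
ee_pos: [0.5549, -0.0153, 0.0157]
tcp_rot: [[0.991, 0.135, 0.012], [0.135, -0.991, -0.001], [0.012, 0.002, -1.0]]
ft_force: [5.0, 5.1, 9.7]
opening: 0.585
```

Emit:
{"method": "servo_tool", "body": {"series": [{"tx":0,"ty":0,"tz":0.15,"twist":0},{"tx":0,"ty":0,"tz":0.3,"twist":0},{"tx":0,"ty":0,"tz":0.45,"twist":0},{"tx":0,"ty":0,"tz":0.6,"twist":0},{"tx":0,"ty":0,"tz":0.75,"twist":0},{"tx":0,"ty":0,"tz":0.9,"twist":0},{"tx":0,"ty":0,"tz":1.05,"twist":0},{"tx":0,"ty":0,"tz":1.3,"twist":0},{"tx":0,"ty":0,"tz":1.7,"twist":0},{"tx":0,"ty":0,"tz":2.5,"twist":0},{"tx":0,"ty":0,"tz":4,"twist":0},{"tx":0,"ty":0,"tz":6,"twist":0},{"tx":-0.3,"ty":0,"tz":9,"twist":0},{"tx":-0.6,"ty":0,"tz":12,"twist":0},{"tx":-1,"ty":0,"tz":15,"twist":0},{"tx":-1,"ty":0,"tz":18,"twist":0},{"tx":-1,"ty":0,"tz":20,"twist":0},{"tx":-1,"ty":0,"tz":20,"twist":0},{"tx":-1,"ty":0,"tz":20,"twist":0}]}}

```text
time_s: 14.13
ee_pos: [0.5402, -0.0155, 0.2152]
tcp_rot: [[0.991, 0.137, 0.003], [0.137, -0.991, -0.001], [0.003, 0.001, -1.0]]
ft_force: [-0.5, 0.8, -1.3]
opening: 0.581
```

```bash
python3 - <<'E'
from h import *
s=arm.sense();print(s["ft_force"],s["ee_pos"],s["time_s"])
snap("wrist","w8",scale=1)
save("w8",(235,20,435,220),3.6)
E
```

```text
[-0.49748474  0.78833885 -1.34660798] [ 0.54018176 -0.01551871  0.21516755] 14.1333
```

View pics/w8.png

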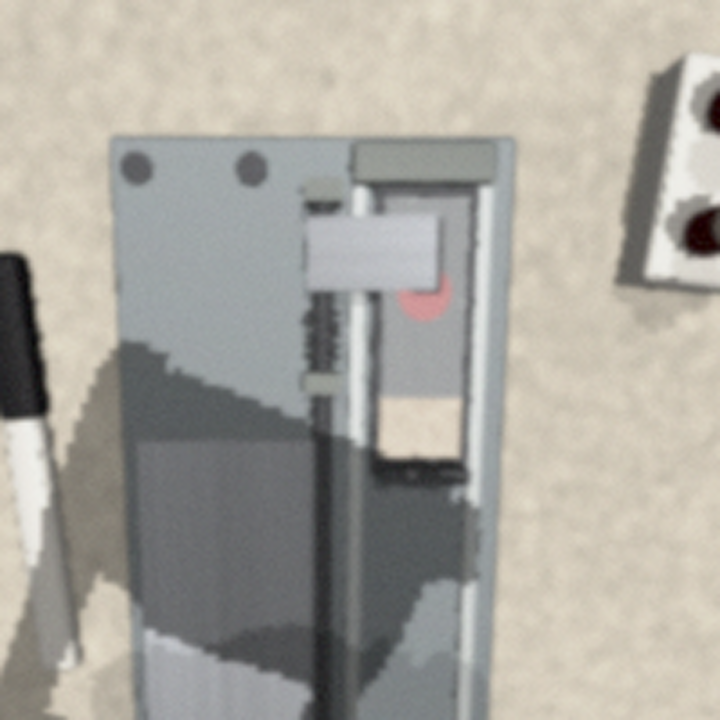

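The picture shows the nose edge (v≈185) against the stop's lower edge (v≈182), the jaw block down over the slide at (372,252) and the tab's rear edge at v≈482. Check the numbers.

```bash
python3 - <<'E'
from h import *
f=lambda u,v,z:st(ray("w8",235+(u+.5)/3.6-.5,20+(v+.5)/3.6-.5,z))
print("nose",f(375,186,.018),f(478,186,.018),"stop bottom",f(425,182,.022),"tab rear",f(375,482,.042),f(466,482,.042),"jaw BR",f(438,291,.036))
E
```

```text
nose [48.8 14. ] [ 48.8 -15.9] stop bottom [49.4 -0.1] tab rear [-33.9  14.1] [-33.9 -12.4] jaw BR [19.1 -3.2]
```

```bash
python3 - <<'E'
from h import *
print("w7 pressed: nose",st(px("w7",505,67,.018)),"stop",st(px("w7",505,65,.022)),"tab",st(px("w7",460,322,.042)))
print(arm.close_job())
E
```

```text
w7 pressed: nose [49.4 -1. ] stop [49.4  0. ] tab [-33.8  13.6]
the job is handed in; nothing more can be done
None
```

The slide carrier is home against the end stop with the clip closed on it. I handed the job in at about 14 s of the 42 s, with the robot clear of everything.

- **How it went:** I pressed the paddle with one fingertip and pushed the tab about 54 mm with the other. I stopped when the push force rose to about 18 N with no further movement. I then backed off the tab, lifted so the clip closed, and moved clear.
- **Final position:** the last wrist picture puts the nose at stage x of about 48.8 mm and the stop's face at about 49.4 mm. The tab's rear face read -33.9 mm, against -33.8 mm while I was still pressing it home. The differences are within the camera calibration's 2 mm. The jaw is down on the slide.
- **Bystanders:** the marker and tube stand were only partly in the last view and I did not measure them again. The tube rack and glove box were not in it, but the arm stayed well clear of both.

**Checks that disagreed:**
- **Fingertip height:** at the 50 mm opening I used, the fingertips were about 13 mm behind the TCP, not 25 mm ahead as stated. I found the paddle by touch instead.
- **Clip angle while held:** forces and travel suggested about 0.38–0.43 rad, while the picture suggested up to 0.47. I eased the commanded height up by 1.5 mm to stay inside the range, but under the pushing load the tool rose only about 0.8 mm. The carrier passed under the jaw without resistance.
- **Pictures:** I viewed 12, two over the budget.

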